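# Knock a stuck LED candle light out of its holder and put it on charge

### The arm

A 7-joint arm with a two-finger parallel gripper is mounted at the origin on the work surface. World frame = base frame: x ahead of the robot, y to its left, z up, the work surface at z = 0. Lengths are in m, angles in rad, forces in N, time in s.
With the tool pointing down it reaches from about 0.425 to 0.925 m from the base axis. Payload 6.8 kg.
Tool frame: the origin (TCP) lies at the very end of the fingers, on their centre line; the grasp point (between the pads) lies 19 mm behind it (r.grip_point_offset is the distance from the TCP to the grasp point, in m); z points along the fingers, y is the line along which they close (so a half turn about z gives the same grasp; the last joint's range is limited). The gripper opens to 85 mm and grips with 20 to 120 N. Pads are 22 mm wide; open, the fingers measure 114 mm over their backs; the gripper's body (76 mm by 85 mm) begins 54 mm behind the grasp point. The pads swing forward as they close: fully open they stand 13 mm farther back than shut.
Start: joints at [-1.285, 0.477, 0.022, 1.555, -0.011, 1.109, -0.083], TCP at [0.259, 0.623, 0.231] pointing down, gripper open.
Joint ranges: [-2.96, 2.96], [-0.34, 2.1], [-1.41, 1.46], [0.24, 2.44], [-1.37, 4.51], [0.17, 1.92], [-2.96, 2.96]. Speed limits (rad/s): [2.39, 2.39, 3.14, 3.14, 3.14, 3.14, 3.14].

### API

Orientations are given as a rotation vector (axis times angle).
In Python, from bench import status, eyes, r gives the robot as it stands.
- The arm moves only by the shell command python3 -m crank 'ROWS' [OPENING] [FORCE]. ROWS is JSON, a list of rows, each a list of 6 numbers: the shift along the tool's x, y, z normalised to -1 to 1, where 1 is 0.02 m, then the turn, a rotation vector about the tool's x, y, z normalised to -1 to 1, where 1 is 45 degrees. A call has 1 to 12 rows; each row shifts and turns the commanded pose from where the row before left it, along the tool's axes as they then stand; what a row does not reach is not made up. A row lasts 1/10 s, in which the tool goes at most 50 mm and 8.59 degrees, less where a joint would pass 70% of its speed; a pose out of reach is approached as far as the arm can. A call with a number of a shift or a turn outside -1 to 1 is refused whole. A call with a gripper value outside its range is refused whole. OPENING is the opening, from 0 (shut) to 1 (fully open), set as the call begins (- or left out, the last holds). The fingers move at their own pace and stop on an object; FORCE is the grip in N (left out, the last holds). Time passes only in rows, so rows that do not move let the fingers close. It gives the time, the measured TCP pose, the force, the opening and the grip force at its end, in the units of the state.
- status.get_obs(): the state, without advancing time (a new reading comes with each control period).
- eyes.grab_frame(name): name is "scene" or "side" or "wrist"; returns a dict with "image" (384x512x3 uint8, red, green, blue), "depth" (384x512 float32, m along the optical axis (not along the pixel's ray), 0 where there is no reading), "fovy" (degrees; the focal length in pixels is half the picture's height over the tangent of half this angle, whatever the lens; pixels are square), "cx", "cy" (the principal point, pixels), "world_to_cam" (4x4, takes a point from world to camera coordinates). Camera axes: x right, y up, looking along -z (the intrinsics and any distortion apply to the point x, -y, -z); pixel columns grow to the right and rows downward; lengths in m; the calibration is good to about 2 mm. A picture is of the moment at which its call begins.
- r.hand_in(): hands the job in; it is judged then, once.
The state is a dict: "clock": time; "joints": joint angles; "qvel": joint speeds; "tau": joint torques, N m; "tcp_pos": TCP position; "orientation": TCP orientation; "contact_force": force on the tool from outside, world axes, zero at the start; "moment": the same for the moment, N m; "grip_width": finger opening in m; "gripper_force": force on a finger pad.
Only numpy, scipy, OpenCV 4.12 (cv2) and the standard library are available. Lean on these libraries where they do the work, as an engineer would, in place of code of your own. Each camera call takes 0.05 s, during which the arm holds its last target. There are 200 camera calls.

### The job

The LED candle light is stuck flush in its wooden holder: raise the brass side knob all the way up so that the ejector rod pushes the light up out of its pocket, and leave it standing there for a moment. Then take the light and set it down gently, lens up, in the middle of the round white charger, and finally push the knob back fully down. Leave everything else on the dresser where it stands.

Things in the scene. Friction and masses are not known exactly. Their poses are not given: they have to be found in the camera images.
- light_mid (a point): The loose LED candle light: a white puck with a brass band and an amber lens on top, 40 mm diameter, 24 mm tall, about 60 g. This point is its centre, half-way up (12 mm over its underside); z points up out of its lens. At the start it sits stuck in the holder's pocket, flush with the block's top, held by two small spring pips that drag on its sides with about 5 N.
- holder: The fixed candle-light holder: a dark wood block 76 x 76 mm, 24 mm thick, on four short black iron legs over an 80 x 80 mm foot; 70 mm tall in all. Origin on the vertical pocket axis, at table height; x points towards the side knob, z up. The round pocket (41.5 mm) is open at the top, its floor is 46 mm over the table, with a hole in its middle for the ejector rod.
- holder_mouth (a point): Centre of the pocket's mouth, in the plane of the holder's top face, 70 mm over the table; x towards the side knob.
- rod (a joint): Height of the brass ejector (knockout) rod, m: 0 fully down (flush with the pocket floor), 0.018 fully up, its stop. A crossbar under the pocket joins rod and side knob, so they move together, straight up and down. It stays where it is left: it rubs with about 4 N, and raising it with the light stuck takes about 10 to 13 N in all. Fully up, the light stands 18 mm proud of the block, its lowest 6 mm still inside the pocket.
- knob_top (a point): Centre of the top of the side knob, an upright brass cylinder of 18 mm diameter with a dark band near its top, 75 mm from the pocket axis along the holder's x; it moves with the rod, its top 80 mm over the table with the rod down and 98 mm with the rod up. The cylinder runs 66 mm down from here to the crossbar; about 28 mm is free between it and the block.
- charger_top (a point): Centre of the top of the fixed round charger, a white puck 68 mm diameter and 18 mm tall, with a black ring and grey disc on its top and a tiny green lamp.
- coaster: Fixed cork coaster, 92 mm diameter, 9 mm thick: not the charger. Origin under its centre.
- vase_tall: Clear glass bud vase, 48 mm diameter, 150 mm tall, with a sprig reaching about 240 mm; leave it alone. Origin at the centre of its underside.
- vase_short: Clear glass bud vase, 48 mm diameter, 125 mm tall, with a sprig reaching about 215 mm; leave it alone. Origin at the centre of its underside.
- clock: Black alarm clock with a white round dial, 45 x 80 x 78 mm; leave it alone. Origin at the centre of its underside.
- cream: White cream jar with brass lid, 54 mm diameter, 45 mm tall; leave it alone. Origin at the centre of its underside.
- trinket: Blue ceramic trinket bowl, 90 mm diameter, 24 mm tall; leave it alone. Origin at the centre of its underside.
- book: Blue book lying flat, 120 x 170 x 28 mm; leave it alone. Origin at the centre of its underside.
- glasses_case: Grey spectacle case, 160 x 60 x 34 mm; leave it alone. Origin at the centre of its underside.
Not all that is in view belongs to the job. Leave any blue or turquoise look-alike of the holder alone.

How it is judged:
On the way, in this order (a step that is already met when the one before it is completed fails the run):
1. the rod is raised and holds the light proud of the block, still upright over its pocket (value of joint rod above 0.015 m and z of light_mid in the frame of holder_mouth above 0.001 m and horizontal distance between light_mid and holder_mouth below 0.006 m and angle between light_mid's own z axis and vertical below 0.2 rad), for 0.2 s.
2. the light stands released in the middle of the charger (horizontal distance between light_mid and charger_top below 0.008 m and z of light_mid in the frame of charger_top between 0.009 and 0.015 m and angle between light_mid's own z axis and vertical below 0.1 rad and linear speed of light below 0.02 m/s and contact force between light and the fingers below 0.1 N), for 0.2 s.
At the end, for the whole second after the job is handed in: The light stands lens up (within 0.1 rad), released and at rest on the charger, its axis within 8 mm of the charger's centre, and the ejector rod is back down to within 3 mm (all of step 2 and value of joint rod below 0.003 m); the robot touches nothing.
It fails at once if the light is dropped or slammed onto the charger (faster than 0.45 m/s within 20 mm over it) (horizontal distance between light_mid and charger_top below 0.04 m and z of light_mid in the frame of charger_top below 0.032 m and linear speed of light above 0.45 m/s).
It fails at once if another thing on the dresser is shifted by more than 25 mm or knocked over (distance of any of vase_tall, vase_short, clock, cream, trinket, book, glasses_case from where it was at the start of the episode above 0.025 m or angle between any of vase_tall, vase_short, clock, cream, trinket, book, glasses_case's own z axis and vertical above 0.4 rad).
It also fails if it takes over 72 s, if anything falls off the work surface, if the arm or the gripper's body presses on something with over 40 N, if the wrist force passes 120 N, or if a joint passes its speed limit or range.

## Working session

There is one attempt and no reset: what is moved stays moved. The work goes in short steps, Python scripts to look and compute and a shell command to move; the robot and the scene stay as the last step left them, time stands still between calls to the robot, and variables do not carry over. Pictures are saved under pics/ and viewed, at most 10 in all, crops included, and the job is handed in when it is done.

```bash
mkdir -p pics; ls
cat > h.py <<'E'
import numpy as np, cv2
from bench import status, eyes, r
from scipy.spatial.transform import Rotation as R
def grab(n):
    f=eyes.grab_frame(n); np.savez(f'{n}.npz',**{k:f[k] for k in f}); return f
def cloud(f):
    d=f['depth']; h,w=d.shape; fl=h/2/np.tan(np.radians(f['fovy'])/2)
    v,u=np.mgrid[:h,:w]
    p=np.stack([(u-f['cx'])/fl*d,-(v-f['cy'])/fl*d,-d,np.ones_like(d)],-1)
    return (p@np.linalg.inv(f['world_to_cam']).T)[...,:3]
E
python3 - <<'E'
from h import *
o=status.get_obs(); print({k:np.round(v,3) for k,v in o.items()})
fs=[grab(n) for n in("scene","side")]
for f in fs: print({k:f[k] for k in f if k not in('image','depth','world_to_cam')},f['world_to_cam'].round(3).tolist())
for n,f in zip(("scene","side"),fs): cv2.imwrite(f"pics/{n}0.png",cv2.resize(f['image'][...,::-1],(800,600)))
E
```

```text
pics
{'clock': np.float64(0.0), 'joints': array([-1.285,  0.478,  0.022,  1.556, -0.011,  1.109, -0.083]), 'qvel': array([ 0.   ,  0.001, -0.   ,  0.002, -0.001,  0.   , -0.   ]), 'tau': array([ 1.0000e-03, -5.9645e+01,  1.6090e+00, -2.8120e+01,  1.3000e-02,
        9.0000e-03,  0.0000e+00]), 'tcp_pos': array([0.259, 0.623, 0.23 ]), 'orientation': array([-6.150e-01, -3.081e+00,  3.000e-03]), 'contact_force': array([-0.1  ,  0.304,  0.386]), 'moment': array([-0.033, -0.069,  0.014]), 'gripper_force': np.float64(0.0), 'grip_width': np.float64(0.085)}
{'fovy': 49.41555419498906, 'cx': 257.1342235415102, 'cy': 191.99473746287467} [[-0.355, 0.935, 0.005, 0.171], [-0.809, -0.31, 0.499, 0.385], [0.468, 0.173, 0.867, -1.898], [0.0, 0.0, 0.0, 1.0]]
{'fovy': 57.47099009190465, 'cx': 253.3162787531378, 'cy': 188.40580139042208} [[0.976, -0.216, 0.016, -0.53], [0.131, 0.644, 0.754, -0.124], [-0.173, -0.734, 0.656, -1.15], [0.0, 0.0, 0.0, 1.0]]
```

View pics/scene0.png

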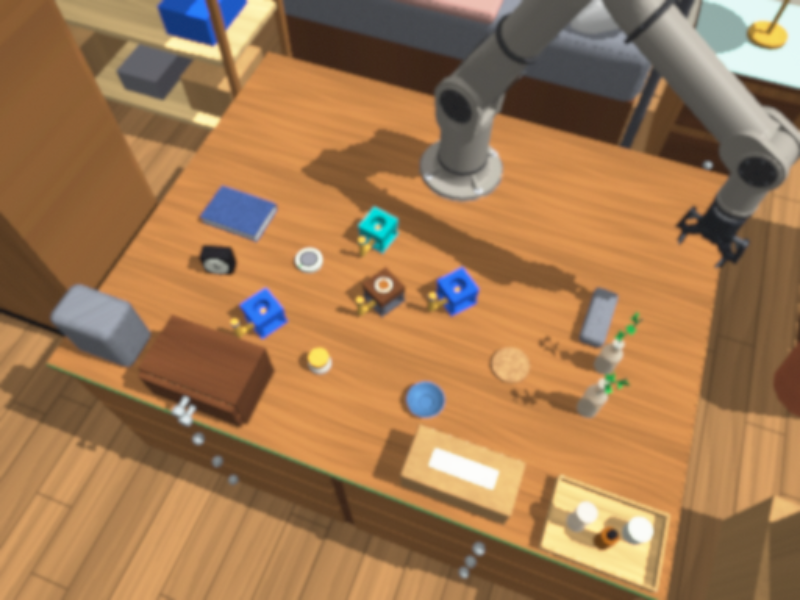

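View pics/side0.png

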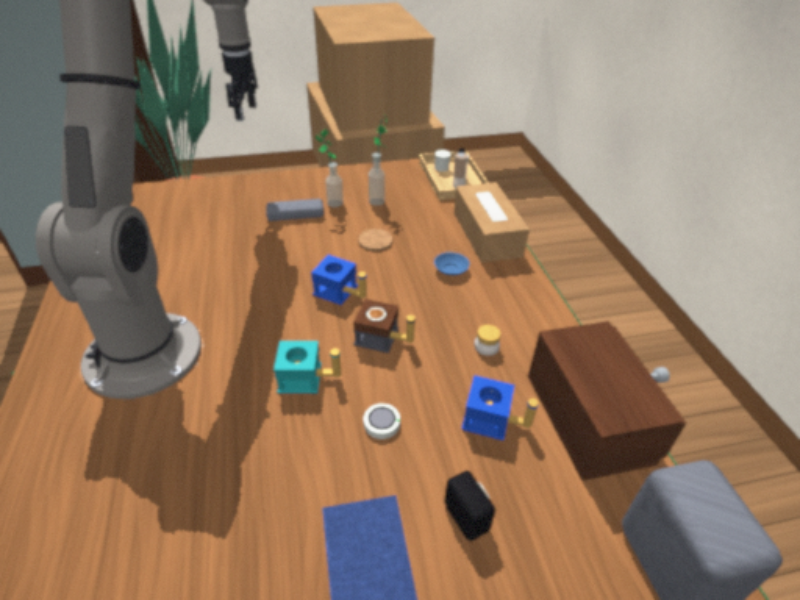

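The scene view shows the wooden holder with the amber light at (383,288), its knob at (362,302) and the charger at (309,260). In the side view they are at (376,314), (411,318) and (382,420). The blue and turquoise blocks are look-alikes.

Run:
```python
from h import *
for n,pts in (("scene",dict(light=(383,285),knob=(361,299),chg=(309,259))),("side",dict(light=(376,314),knob=(411,317),chg=(382,418)))):
    f=np.load(n+'.npz'); P=cloud(f); im=f['image'].astype(int)
    for k,(u,v) in pts.items():
        u=int(u/1.5625);v=int(v/1.5625)
        w=P[v-14:v+15,u-14:u+15].reshape(-1,3); c=im[v-14:v+15,u-14:u+15].reshape(-1,3)
        zt=dict(light=.07,knob=.08,chg=.018)[k]
        s=np.abs(w[:,2]-zt)<.005
        if k=='knob': s&=np.linalg.norm(w[:,:2]-P[v,u,:2],axis=1)<.02
        if k=='chg': s&=c.min(1)>90
        q=w[s]; print(n,k,P[v,u].round(3),len(q),q.mean(0).round(4),((q.min(0)+q.max(0))/2).round(4),np.ptp(q,axis=0).round(3))
        if k=='light': # min area rect of block top
            print(cv2.minAreaRect(q[:,:2].astype(np.float32)*1000))
```

```text
scene light [ 0.49  -0.047  0.073] 318 [ 0.4889 -0.0466  0.0706] [ 0.4961 -0.0455  0.0701] [0.126 0.101 0.01 ]
((501.89788818359375, -58.00834655761719), (82.31124114990234, 117.52591705322266), 58.095096588134766)
scene knob [ 0.55  -0.081  0.079] 16 [ 0.5526 -0.0832  0.0804] [ 0.5519 -0.0831  0.0812] [0.018 0.015 0.007]
scene chg [ 0.457 -0.273  0.023] 157 [ 0.4551 -0.2723  0.0185] [ 0.4553 -0.2723  0.018 ] [0.077 0.068 0.01 ]
side light [ 0.486 -0.05   0.072] 385 [ 0.4873 -0.052   0.0692] [ 0.4865 -0.0473  0.0695] [0.099 0.103 0.009]
((488.28143310546875, -49.29584503173828), (81.43773651123047, 76.677978515625), 61.61112976074219)
side knob [ 0.556 -0.08   0.078] 21 [ 0.5524 -0.089   0.0788] [ 0.553  -0.0884  0.0791] [0.017 0.017 0.007]
side chg [ 0.454 -0.274  0.017] 361 [ 0.4537 -0.2779  0.0176] [ 0.4538 -0.2767  0.0173] [0.067 0.067 0.008]
```

```bash
cat >> h.py <<'E'
def go(p,yaw=None):
    "shift and turn to target in tool units (total rows); yaw = desired world angle of tool y (deg)"
    o=status.get_obs(); M=R.from_rotvec(o['orientation']).as_matrix()
    y=M[:,1]; a=np.degrees(np.arctan2(y[1],y[0])); print('t',o['clock'],'tcp',o['tcp_pos'].round(4),'yaw',a.round(2),'tilt',np.degrees(np.arccos(-M[2,2])).round(2),'grip',o['grip_width'].round(4),'F',o['contact_force'].round(1))
    print('shift/0.02 in tool axes:',(M.T@(np.array(p)-o['tcp_pos'])/.02).round(2))
    if yaw is not None:
        D=R.from_euler('z',yaw,degrees=True).as_matrix()@np.array([[1,0,0],[0,-1,0],[0,0,-1]])@R.from_euler('z',90,degrees=True).as_matrix()
        # tool down with y at yaw
        x=np.array([np.sin(np.radians(yaw)),-np.cos(np.radians(yaw)),0]);yy=np.array([np.cos(np.radians(yaw)),np.sin(np.radians(yaw)),0])
        T=np.column_stack([np.cross(yy,[0,0,-1.]),yy,[0,0,-1.]])
        print('turn/45deg:',(R.from_matrix(M.T@T).as_rotvec()/np.radians(45)).round(3))
E
python3 - <<'E'
from h import *
print(r.grip_point_offset)
P=cloud(np.load('scene.npz'))
for n,(u,v) in dict(vt=(610,360),vs=(592,405),case=(598,317),blue=(456,285),blueknob=(432,300),teal=(378,225),tealknob=(362,246),coaster=(510,365)).items(): print(n,P[int(v/1.5625),int(u/1.5625)].round(3))
go([.5525,-.086,.24],61)
E
```

```text
0.0187
vt [0.494 0.518 0.077]
vs [0.615 0.503 0.069]
case [0.363 0.472 0.034]
blue [0.413 0.116 0.051]
blueknob [0.487 0.079 0.069]
teal [ 0.309 -0.138  0.045]
tealknob [ 0.393 -0.147  0.059]
coaster [0.555 0.306 0.008]Traceback (most recent call last):
  File "<stdin>", line 5, in <module>
  File "h.py", line 14, in go
    y=M[:,1]; a=np.degrees(np.arctan2(y[1],y[0])); print('t',o['clock'],'tcp',o['tcp_pos'].round(4),'yaw',a.round(2),'tilt',np.degrees(np.arccos(-M[2,2])).round(2),'grip',o['grip_width'].round(4),'F',o['contact_force'].round(1))
                                                                                                                                                                           ^^^^^^^^^^^^^^^^^^^^^
AttributeError: 'float' object has no attribute 'round'
```

```bash
sed -i "s/o\['grip_width'\].round(4)/np.round(o['grip_width'],4)/" h.py
python3 -m crank '[[-0.5,-0.5,-0.2,0,0,0],[-1,-1,-0.3,0,0,0.07],[-1,-1,0,0,0,0.07],[-1,-1,0,0,0,0],[-1,-1,0,0,0,0],[-1,-1,0,0,0,0],[-1,-1,0,0,0,0],[-1,-1,0,0,0,0],[-1,-1,0,0,0,0],[-1,-1,0,0,0,0],[-1,-1,0,0,0,0],[-1,-1,0,0,0,0]]' 0.6
python3 -m crank '[[-1,-1,0,0,0,0],[-1,-1,0,0,0,0],[-1,-1,0,0,0,0],[-1,-1,0,0,0,0],[-1,-1,0,0,0,0],[-1,-1,0,0,0,0],[-1,-1,0,0,0,0],[-1,-1,0,0,0,0],[-1,-1,0,0,0,0],[-0.5,-0.5,0,0,0,0],[0,0,0,0,0,0],[0,0,0,0,0,0]]'
python3 -c "
from h import *
go([.5525,-.086,.2],61)"
```

```text
clock: 1.3
tcp_pos: [0.3555, 0.3106, 0.2414]
orientation: [-0.784, -3.042, -0.0]
contact_force: [0.7, -0.8, 0.6]
grip_width: 0.0509
gripper_force: 0.0
clock: 2.5
tcp_pos: [0.4294, 0.0548, 0.2413]
orientation: [-0.784, -3.042, -0.001]
contact_force: [0.4, 0.1, 0.2]
grip_width: 0.0513
gripper_force: 0.0
t 2.5 tcp [0.4294 0.0548 0.2413] yaw 61.09 tilt 0.04 grip 0.0513 F [0.4 0.1 0.2]
shift/0.02 in tool axes: [-8.79 -3.19  2.06]
turn/45deg: [ 0.001 -0.001  0.002]
```

```bash
python3 -m crank '[[-1,-0.3,0.2,0,0,0],[-1,-0.4,0.2,0,0,0],[-1,-0.4,0.2,0,0,0],[-1,-0.4,0.2,0,0,0],[-1,-0.4,0.2,0,0,0],[-1,-0.4,0.2,0,0,0],[-1,-0.4,0.2,0,0,0],[-0.8,-0.4,0,0,0,0],[0,0,0,0,0,0],[0,0,0,0,0,0]]'
cat > w.py <<'E'
from h import *
import sys
f=grab("wrist"); P=cloud(f); cv2.imwrite(f"pics/{sys.argv[1]}.png",f['image'][...,::-1])
E
python3 w.py w1; python3 -c "
from h import *
go([.5525,-.086,.2],61)"
```

```text
clock: 3.5
tcp_pos: [0.5363, -0.0736, 0.213]
orientation: [-0.781, -3.042, -0.001]
contact_force: [-0.4, 0.8, -0.4]
grip_width: 0.0514
gripper_force: 0.0
t 3.55 tcp [ 0.5361 -0.0733  0.213 ] yaw 61.22 tilt 0.07 grip 0.0513 F [-0.2  0.3 -0.4]
shift/0.02 in tool axes: [-1.03 -0.16  0.65]
turn/45deg: [ 0.    -0.002  0.005]
```

View pics/w1.png

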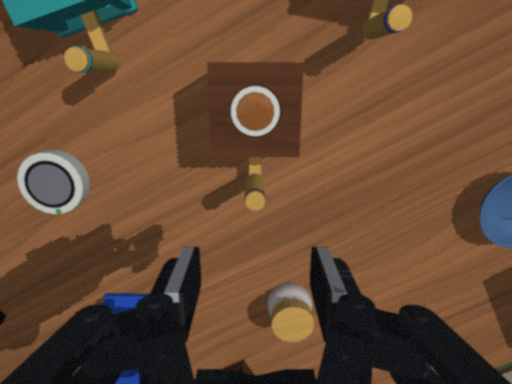

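The wrist view shows the light's ring centred at (256,111), the knob top at (256,201), and the charger's top at about (53,183). The image axes are aligned with the holder.

```bash
cat >> h.py <<'E'
def ray(f,u,v,z):
    fl=f['depth'].shape[0]/2/np.tan(np.radians(f['fovy'])/2); C=np.linalg.inv(f['world_to_cam'])
    d=C[:3,:3]@[(u-f['cx'])/fl,-(v-f['cy'])/fl,-1]; c=C[:3,3]; return c+d*(z-c[2])/d[2]
E
python3 - <<'E'
from h import *
f=np.load('wrist.npz'); P=cloud(f)
L=ray(f,255.5,110.5,.07);K=ray(f,256,201,.08);C=ray(f,50.5,184.5,.018)
print(L,K,C,np.linalg.norm(L-K),np.degrees(np.arctan2(*(K-L)[1::-1])))
m=(np.abs(P[...,2]-.018)<.004)&(np.linalg.norm(P[...,:2]-[.4545,-.2745],axis=-1)<.045)
q=P[m]; print(len(q),cv2.minEnclosingCircle(q[:,:2].astype(np.float32)))
m=(np.abs(P[...,2]-.08)<.004)&(np.linalg.norm(P[...,:2]-K[:2],axis=-1)<.014); q=P[m]; print(len(q),cv2.minEnclosingCircle(q[:,:2].astype(np.float32)))
m=(np.abs(P[...,2]-.07)<.004)&(np.linalg.norm(P[...,:2]-L[:2],axis=-1)<.06); q=P[m]; print(len(q),cv2.minAreaRect(q[:,:2].astype(np.float32)*1000))
go([*K[:2],.049],61)
E
```

```text
[ 0.48866663 -0.04595722  0.07      ] [ 0.55528561 -0.08204673  0.08      ] [ 0.45655949 -0.27221444  0.018     ] 0.07642343147475698 -28.445735764889285
3210 ((0.4555206298828125, -0.27298909425735474), 0.034480709582567215)
353 ((0.5540692806243896, -0.08330820500850677), 0.009559893049299717)
8618 ((488.7745056152344, -47.15501022338867), (76.14405822753906, 75.71179962158203), 60.99153137207031)
t 3.55 tcp [ 0.5361 -0.0733  0.213 ] yaw 61.22 tilt 0.07 grip 0.0513 F [-0.2  0.3 -0.4]
shift/0.02 in tool axes: [-1.06  0.07  8.2 ]
turn/45deg: [ 0.    -0.002  0.005]
```

```bash
python3 -m crank '[[-0.5,0,0.5,0,0,0],[-0.5,0,1,0,0,0],[0,0,1,0,0,0],[0,0,1,0,0,0],[0,0,1,0,0,0],[0,0,1,0,0,0],[0,0,1,0,0,0],[0,0,0.8,0,0,0],[0,0,0.5,0,0,0],[0,0,0.4,0,0,0],[0,0,0,0,0,0]]' 0.6
python3 -c "
from h import *
go([.5543,-.0832,.049],61)"
python3 -m crank '[[0,0,0,0,0,0],[0,0,0,0,0,0],[0,0,0,0,0,0],[0,0,0,0,0,0],[0,0,0,0,0,0],[0,0,0,0,0,0],[0,0,0,0,0,0],[0,0,0,0,0,0]]' 0 60
```

```text
clock: 4.65
tcp_pos: [0.5537, -0.0842, 0.0484]
orientation: [-0.782, -3.041, 0.0]
contact_force: [0.4, 0.4, -0.6]
grip_width: 0.0513
gripper_force: 0.0
t 4.65 tcp [ 0.5537 -0.0842  0.0484] yaw 61.16 tilt 0.08 grip 0.0513 F [ 0.4  0.4 -0.6]
shift/0.02 in tool axes: [-0.    0.06 -0.03]
turn/45deg: [-0.001 -0.002  0.003]
clock: 5.45
tcp_pos: [0.555, -0.0842, 0.0501]
orientation: [0.782, 3.041, 0.001]
contact_force: [-0.1, 1.0, 6.2]
grip_width: 0.0163
gripper_force: 58.5
```

```bash
python3 -m crank '[[0,0,-0.1,0,0,0],[0,0,-0.1,0,0,0],[0,0,-0.15,0,0,0],[0,0,-0.15,0,0,0],[0,0,-0.15,0,0,0],[0,0,-0.1,0,0,0],[0,0,-0.1,0,0,0],[0,0,-0.05,0,0,0],[0,0,0,0,0,0],[0,0,0,0,0,0]]'
```

```text
clock: 6.45
tcp_pos: [0.5548, -0.0842, 0.0676]
orientation: [0.782, 3.041, 0.001]
contact_force: [4.8, 2.0, -3.5]
grip_width: 0.0165
gripper_force: 59.1
```

```bash
python3 -m crank '[[0,0,-0.05,0,0,0],[0,0,-0.05,0,0,0],[0,0,-0.05,0,0,0],[0,0,0,0,0,0],[0,0,0,0,0,0]]'
python3 - <<'E'
from h import *
f=grab("scene"); g=grab("side")
for n,f in(("scene",f),("side",g)):
    P=cloud(f); m=(np.linalg.norm(P[...,:2]-[.4888,-.0471],axis=-1)<.014); print(n,m.sum(),np.percentile(P[m][:,2],[10,50,90]).round(4))
E
```

```text
clock: 6.95
tcp_pos: [0.5547, -0.0842, 0.0687]
orientation: [0.782, 3.042, -0.001]
contact_force: [11.4, -0.6, -24.5]
grip_width: 0.0165
gripper_force: 59.3
scene 159 [0.091  0.5414 0.5595]
side 53 [0.0865 0.0893 0.5534]
```

```bash
python3 -m crank '[[0,0,0.07,0,0,0],[0,0,0,0,0,0],[0,0,0,0,0,0]]'
python3 -m crank '[[0,0,0,0,0,0],[0,0,0,0,0,0],[0,0,0,0,0,0],[0,0,0,0,0,0],[0,0,-0.4,0,0,0],[0,0,-1,0,0,0],[0,0,-1,0,0,0],[0,0,-1,0,0,0],[0,0,-1,0,0,0],[0,0,-1,0,0,0],[0,0,0,0,0,0],[0,0,0,0,0,0]]' 0.6
python3 - <<'E'
from h import *
f=grab("wrist"); P=cloud(f)
for n,c,rad in(("light",[.4888,-.0471],.022),("knob",[.5543,-.0832],.012)):
    m=(np.linalg.norm(P[...,:2]-c,axis=-1)<rad)&(P[...,2]>.08)&(P[...,2]<.11); q=P[m]; print(n,len(q),np.percentile(q[:,2],[5,50,95]).round(4),cv2.minEnclosingCircle(q[:,:2].astype(np.float32)))
go([.4888,-.0471,.071],61)
E
```

```text
clock: 7.35
tcp_pos: [0.5548, -0.0842, 0.0684]
orientation: [0.782, 3.042, -0.0]
contact_force: [7.6, 1.4, -11.7]
grip_width: 0.0164
gripper_force: 61.2
clock: 8.55
tcp_pos: [0.5542, -0.0844, 0.1773]
orientation: [0.783, 3.042, 0.001]
contact_force: [-0.0, 0.5, -1.6]
grip_width: 0.0511
gripper_force: 0.0
light 3086 [0.0878 0.0895 0.0913] ((0.48886579275131226, -0.04706110060214996), 0.020281795412302017)
knob 662 [0.0839 0.0982 0.0995] ((0.5542265772819519, -0.08323982357978821), 0.009731510654091835)
t 8.6 tcp [ 0.5537 -0.0843  0.1766] yaw 61.14 tilt 0.04 grip 0.0512 F [-0.4  0.2 -0.1]
shift/0.02 in tool axes: [3.74 0.06 5.28]
turn/45deg: [-0.    -0.001  0.003]
```

```bash
python3 -m crank '[[0.7,0,0,0,0,0],[1,0.06,0,0,0,0],[1,0,0.2,0,0,0],[1,0,1,0,0,0],[0,0,1,0,0,0],[0,0,1,0,0,0],[0,0,0.8,0,0,0],[0,0,0.6,0,0,0],[0,0,0.4,0,0,0],[0,0,0.2,0,0,0],[0,0,0,0,0,0],[0,0,0,0,0,0]]' 0.6
python3 w.py w2; python3 -c "
from h import *
go([.4888,-.0471,.072],61)"
```

```text
clock: 9.8
tcp_pos: [0.4903, -0.0478, 0.0733]
orientation: [0.783, 3.042, 0.0]
contact_force: [-0.7, 0.3, 0.4]
grip_width: 0.0512
gripper_force: 0.0
t 9.85 tcp [ 0.4904 -0.0478  0.0734] yaw 61.13 tilt 0.06 grip 0.0512 F [-0.2 -0.1 -0.7]
shift/0.02 in tool axes: [ 0.09 -0.01  0.07]
turn/45deg: [0.001 0.001 0.003]
```

View pics/w2.png

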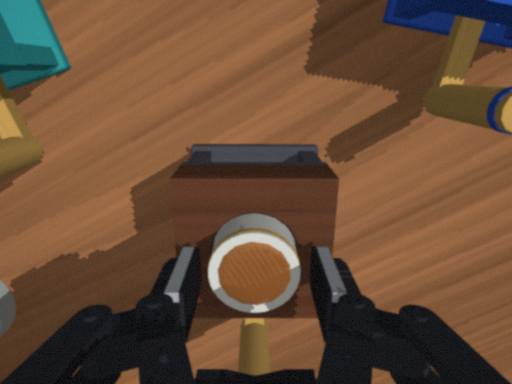

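The wrist view shows the proud light at (254,268) between the fingertips (190,265) and (322,265). It is well centred.

```bash
python3 -m crank '[[0.08,0,0.1,0,0,0],[0,0,0,0,0,0],[0,0,0,0,0,0],[0,0,0,0,0,0],[0,0,0,0,0,0],[0,0,0,0,0,0],[0,0,0,0,0,0]]' 0.2 35
```

```text
clock: 10.55
tcp_pos: [0.4889, -0.0469, 0.071]
orientation: [0.783, 3.042, 0.0]
contact_force: [1.8, -0.4, 2.1]
grip_width: 0.0387
gripper_force: 35.4
```

```bash
python3 -m crank '[[0,0,-0.15,0,0,0],[0,0,-0.3,0,0,0],[0,0,-0.5,0,0,0],[0,0,-0.8,0,0,0],[0,0,-0.8,0,0,0],[0,0,-0.8,0,0,0],[0,0,-0.6,0,0,0],[0,0,-0.3,0,0,0],[0,0,0,0,0,0]]'
python3 - <<'E'
from h import *
go([.4553,-.273,.11],61)
E
```

```text
clock: 11.45
tcp_pos: [0.4887, -0.0467, 0.1566]
orientation: [0.782, 3.042, 0.001]
contact_force: [-0.2, -0.1, -1.6]
grip_width: 0.0385
gripper_force: 35.5
t 11.45 tcp [ 0.4887 -0.0467  0.1566] yaw 61.15 tilt 0.07 grip 0.0385 F [-0.2 -0.1 -1.6]
shift/0.02 in tool axes: [ -3.99 -10.72   2.32]
turn/45deg: [0.001 0.001 0.003]
```

```bash
python3 -m crank '[[-0.4,-0.6,0,0,0,0],[-0.6,-1,0,0,0,0],[-0.6,-1,0,0,0,0],[-0.6,-1,0,0,0,0],[-0.6,-1,0,0,0,0],[-0.6,-1,0,0,0,0],[-0.6,-1,0,0,0,0],[-0.6,-1,0,0,0,0],[-0.6,-1,0,0,0,0],[-0.6,-1,0,0,0,0],[-0.3,-0.9,0,0,0,0],[0,0,0,0,0,0]]'
python3 w.py w3
python3 - <<'E'
from h import *
f=np.load('wrist.npz'); P=cloud(f)
m=(np.abs(P[...,2]-.018)<.004)&(np.linalg.norm(P[...,:2]-[.4553,-.273],axis=-1)<.042)
q=P[m]; c,rad=cv2.minEnclosingCircle(q[:,:2].astype(np.float32)); print(len(q),c,rad)
go([.4553,-.273,.11],61)
E
```

```text
clock: 12.65
tcp_pos: [0.4923, -0.2926, 0.1552]
orientation: [-0.789, -3.039, 0.003]
contact_force: [-1.0, -0.5, -0.6]
grip_width: 0.0384
gripper_force: 35.5
5305 (0.4555527865886688, -0.27312448620796204) 0.03398185595870018
t 12.7 tcp [ 0.4929 -0.2906  0.155 ] yaw 60.99 tilt 0.1 grip 0.0387 F [ 0.4 -0.5 -1.5]
shift/0.02 in tool axes: [ 2.07 -0.14  2.26]
turn/45deg: [-0.001 -0.002 -0.   ]
```

View pics/w3.png

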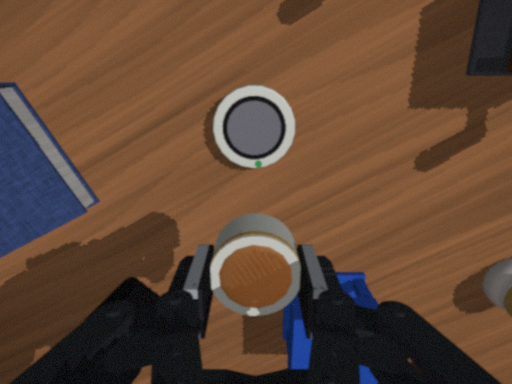

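The charger is centred at (254,126) with radius 34 mm, matching its 68 mm. The light is held upright between the pads at (255,273).

```bash
python3 -m crank '[[0.5,-0.06,0,0,0,0],[0.8,0,0,0,0,0],[0.5,0,0.4,0,0,0],[0.2,0,0.8,0,0,0],[0,0,1,0,0,0],[0,0,1,0,0,0],[0,0,0.8,0,0,0],[0,0,0.5,0,0,0],[0,0,0.3,0,0,0],[0,0,0.2,0,0,0],[0,0,0,0,0,0],[0,0,0,0,0,0]]'
python3 - <<'E'
from h import *
go([.4555,-.2731,.025],61)
E
```

```text
clock: 13.9
tcp_pos: [0.4587, -0.2716, 0.0564]
orientation: [0.783, 3.042, -0.0]
contact_force: [-0.1, 0.6, -0.0]
grip_width: 0.0389
gripper_force: 35.5
t 13.9 tcp [ 0.4587 -0.2716  0.0564] yaw 61.14 tilt 0.05 grip 0.0389 F [-0.1  0.6 -0. ]
shift/0.02 in tool axes: [ 0.11 -0.14  1.57]
turn/45deg: [0.    0.001 0.003]
```

```bash
python3 -m crank '[[0.11,-0.14,0.1,0,0,0],[0,0,0.4,0,0,0],[0,0,0.4,0,0,0],[0,0,0.3,0,0,0],[0,0,0.15,0,0,0],[0,0,0.1,0,0,0],[0,0,0,0,0,0],[0,0,0,0,0,0]]'
python3 - <<'E'
from h import *
go([.4555,-.2731,.025],61)
E
```

```text
clock: 14.7
tcp_pos: [0.4552, -0.273, 0.027]
orientation: [0.783, 3.042, -0.0]
contact_force: [-0.2, -0.3, 0.3]
grip_width: 0.0385
gripper_force: 35.5
t 14.7 tcp [ 0.4552 -0.273   0.027 ] yaw 61.13 tilt 0.01 grip 0.0385 F [-0.2 -0.3  0.3]
shift/0.02 in tool axes: [-0.02  0.    0.1 ]
turn/45deg: [-0.     0.     0.003]
```

```bash
python3 -m crank '[[0,0,0.04,0,0,0],[0,0,0.04,0,0,0],[0,0,0,0,0,0]]'
python3 -m crank '[[0,0,0.03,0,0,0],[0,0,0.03,0,0,0],[0,0,0,0,0,0],[0,0,0,0,0,0]]'
```

```text
clock: 15.0
tcp_pos: [0.4554, -0.273, 0.0262]
orientation: [0.783, 3.042, 0.001]
contact_force: [-2.1, 2.3, 9.7]
grip_width: 0.0383
gripper_force: 36.4
clock: 15.4
tcp_pos: [0.4554, -0.273, 0.026]
orientation: [0.784, 3.041, 0.002]
contact_force: [-5.9, 3.8, 23.2]
grip_width: 0.0382
gripper_force: 37.8
```

```bash
python3 -m crank '[[0,0,-0.07,0,0,0],[0,0,0,0,0,0]]'
python3 -m crank '[[0,0,0,0,0,0],[0,0,0,0,0,0],[0,0,0,0,0,0],[0,0,0,0,0,0],[0,0,0,0,0,0],[0,0,-0.3,0,0,0],[0,0,-0.6,0,0,0],[0,0,-1,0,0,0],[0,0,-1,0,0,0],[0,0,-1,0,0,0],[0,0,-1,0,0,0],[0,0,-1,0,0,0]]' 0.65
python3 - <<'E'
from h import *
f=grab("wrist"); P=cloud(f)
m=(np.linalg.norm(P[...,:2]-[.4555,-.273],axis=-1)<.03)&(P[...,2]>.036)&(P[...,2]<.06); q=P[m]; print(np.percentile(q[:,2],[5,50,95]).round(4),cv2.minEnclosingCircle(q[:,:2].astype(np.float32)))
cv2.imwrite("pics/w4.png",f['image'][...,::-1])
go([.5542,-.0833,.15],61)
E
```

```text
clock: 15.6
tcp_pos: [0.4555, -0.2731, 0.0262]
orientation: [0.783, 3.041, 0.0]
contact_force: [-1.7, 0.8, 8.7]
grip_width: 0.0381
gripper_force: 36.4
clock: 16.8
tcp_pos: [0.4551, -0.273, 0.1453]
orientation: [0.783, 3.041, 0.0]
contact_force: [0.4, 0.4, -1.2]
grip_width: 0.0554
gripper_force: 0.0
[0.0414 0.0434 0.0451] ((0.4550434947013855, -0.2722952961921692), 0.020380202680826187)
t 16.85 tcp [ 0.4566 -0.2741  0.1482] yaw 61.08 tilt 0.31 grip 0.0558 F [ 0.4 -1.1  2. ]
shift/0.02 in tool axes: [ 0.34 10.71 -0.08]
turn/45deg: [0.001 0.007 0.002]
```

View pics/w4.png

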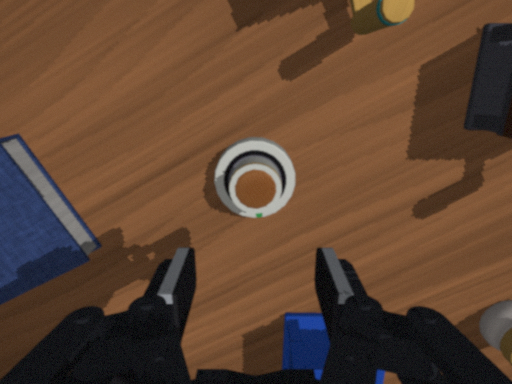

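The light at (256,187) stands upright within about 1 mm of the charger's centre. Next, push the knob down with shut fingers.

```bash
python3 -m crank '[[0,0.4,-0.3,0,0,0],[0,0.9,0,0,0,0],[0,1,0,0,0,0],[0,1,0,0,0,0],[0,1,0,0,0,0],[0,1,0,0,0,0],[0,1,0,0,0,0],[0.1,1,0,0,0,0],[0.1,1,0,0,0,0],[0.1,1,0,0,0,0],[0,1,0,0,0,0],[0,0.4,0,0,0,0]]' 0
python3 -m crank '[[0,0,0,0,0,0],[0,0,0,0,0,0]]'
python3 - <<'E'
from h import *
go([.5542,-.0833,.1],61)
E
```

```text
clock: 18.05
tcp_pos: [0.5537, -0.0796, 0.1492]
orientation: [-0.778, -3.043, -0.001]
contact_force: [0.3, 0.9, 0.5]
grip_width: -0.0001
gripper_force: 0.0
clock: 18.25
tcp_pos: [0.5526, -0.0833, 0.1494]
orientation: [-0.784, -3.042, 0.001]
contact_force: [-0.4, -0.7, 0.1]
grip_width: -0.0003
gripper_force: 0.0
t 18.25 tcp [ 0.5526 -0.0833  0.1494] yaw 61.1 tilt 0.05 grip -0.0003 F [-0.4 -0.7  0.1]
shift/0.02 in tool axes: [-0.07  0.04  2.47]
turn/45deg: [-0.001 -0.001  0.002]
```

```bash
python3 -m crank '[[-0.07,0.04,0.6,0,0,0],[0,0,0.8,0,0,0],[0,0,0.7,0,0,0],[0,0,0.3,0,0,0],[0,0,0.15,0,0,0],[0,0,0.15,0,0,0],[0,0,0.15,0,0,0],[0,0,0.15,0,0,0],[0,0,0.15,0,0,0],[0,0,0.1,0,0,0],[0,0,0.1,0,0,0],[0,0,0,0,0,0]]'
python3 -m crank '[[0,0,0.05,0,0,0],[0,0,0.05,0,0,0],[0,0,0,0,0,0],[0,0,0,0,0,0]]'
```

```text
clock: 19.45
tcp_pos: [0.5551, -0.0824, 0.0823]
orientation: [0.783, 3.042, 0.0]
contact_force: [-0.1, -0.1, -0.1]
grip_width: -0.0002
gripper_force: 0.0
clock: 19.85
tcp_pos: [0.5552, -0.0823, 0.0805]
orientation: [0.782, 3.042, 0.001]
contact_force: [1.0, -0.4, 1.3]
grip_width: 0.0004
gripper_force: 0.4
```

```bash
python3 -m crank '[[0,0,0.05,0,0,0],[0,0,0.05,0,0,0],[0,0,0,0,0,0],[0,0,0,0,0,0]]'
python3 - <<'E'
from h import *
print(status.get_obs()['contact_force'])
for n in("side","wrist"):
    f=grab(n); P=cloud(f); m=(np.linalg.norm(P[...,:2]-[.5542,-.0833],axis=-1)<.02)&(P[...,2]<.13); q=P[m]; print(n,len(q),np.percentile(q[:,2],[5,25,50,75,95]).round(4) if len(q) else 0)
    if n=="side": cv2.imwrite("pics/s5.png",cv2.resize(f['image'][150:260,200:330,::-1],None,fx=5,fy=5))
E
```

```text
clock: 20.25
tcp_pos: [0.5553, -0.0823, 0.0799]
orientation: [0.783, 3.042, 0.002]
contact_force: [-4.1, 1.5, 15.3]
grip_width: -0.0003
gripper_force: 7.6
[-4.07258687  1.52281639 15.25412968]
side 202 [-0.0023  0.0004  0.039   0.0792  0.1095]
wrist 7852 [0.0004 0.0474 0.1009 0.1204 0.1285]
```

View pics/s5.png

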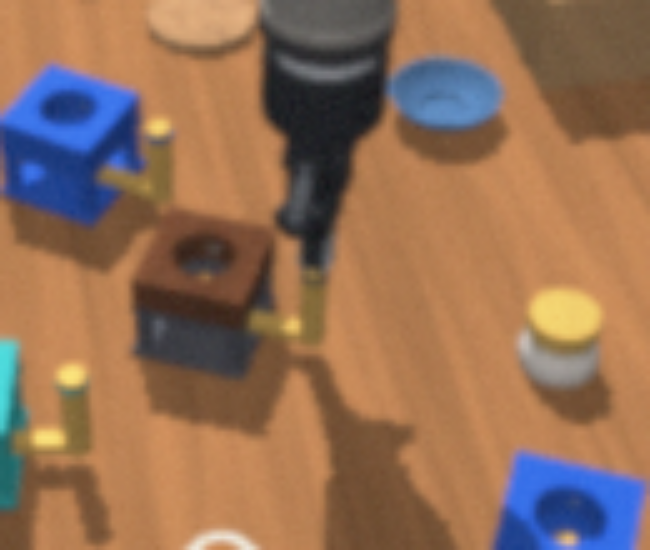

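The crop shows the shut fingers on the knob top at (315,265) and the pocket empty. TCP z is 0.080 and 15 N is building up, so the knob is at its lower stop. Next I retract and check.

```bash
python3 -m crank '[[0,0,0.04,0,0,0],[0,0,0,0,0,0],[0,0,-0.5,0,0,0],[0,0,-1,0,0,0],[0,0,-1,0,0,0],[0,0,-1,0,0,0],[0,0,-1,0,0,0],[0,0,-1,0,0,0],[0,0,-0.5,0,0,0],[0,0,0,0,0,0],[0,0,0,0,0,0],[0,0,0,0,0,0]]'
python3 - <<'E'
from h import *
f=grab("wrist"); P=cloud(f)
m=(np.linalg.norm(P[...,:2]-[.5542,-.0833],axis=-1)<.008)&(P[...,2]<.12); print('knob',np.percentile(P[m][:,2],[25,50,75]))
f=grab("side"); P=cloud(f)
m=(np.linalg.norm(P[...,:2]-[.5542,-.0833],axis=-1)<.008)&(P[...,2]<.12); print('knob',P[m][:,2].max())
m=(np.linalg.norm(P[...,:2]-[.4555,-.273],axis=-1)<.03)&(P[...,2]>.036); q=P[m]; print('light',q.mean(0),len(q))
E
```

```text
clock: 21.55
tcp_pos: [0.554, -0.0823, 0.1965]
orientation: [-0.782, -3.041, 0.001]
contact_force: [0.4, -0.3, 0.1]
grip_width: 0.0002
gripper_force: 0.0
knob [0.08010017 0.08058472 0.08102898]
knob 0.08090704664188952
light [ 0.45303556 -0.27646107  0.04171507] 139
```

Knob down (0.080), light on the charger.

```bash
python3 -c "
from bench import r
print(r.hand_in())"
```

```text
the job is handed in; nothing more can be done
None
```

The job is handed in at about 22 s of the 72 s: the knob was raised to its stop and the light stood proud, the light was set lens up about 1 mm from the charger's centre, and the knob is back down (top at 80 mm); the hand-in gave no verdict.

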